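# Put the breakfast board away in its case

## Robot

A 7-joint arm with a two-finger parallel gripper is mounted at the origin on the work surface. World frame = base frame: x ahead of the robot, y to its left, z up, the work surface at z = 0. Lengths are in m, angles in rad, forces in N, time in s.
With the tool pointing down it reaches from about 0.425 to 0.95 m from the base axis. Payload 16.7 kg.
Tool frame: the origin (TCP) lies at the very end of the fingers, on their centre line; the grasp point (between the pads) lies 19 mm behind it; z points along the fingers, y is the line along which they close (so a half turn about z gives the same grasp; the last joint's range is limited). The gripper opens to 94 mm and grips with 3 to 60 N. Pads are 16 mm wide; open, the fingers measure 119 mm over their backs; the gripper's body (75 mm by 177 mm) begins 78 mm behind the grasp point.
Start: joints at [1.03, 0.426, 0.074, 1.606, -0.034, 1.111, -0.067], TCP at [0.257, -0.624, 0.205] pointing down, gripper open.
Joint ranges: [-2.85, 2.85], [-0.5, 2.14], [-1.23, 1.37], [0.21, 2.46], [-1.02, 4.16], [0.16, 2.05], [-2.73, 2.73]. Speed limits (rad/s): [1.89, 1.89, 2.39, 2.39, 3.01, 3.01, 3.01].

## Interface

Orientations are given as a rotation vector (axis times angle).
In Python, from workcell import arm gives the robot as it stands.
- The arm moves only by the shell command python3 -m creep 'ROWS' [FORCE]. ROWS is a JSON object of lists of equal length, an entry for each row: "delta_pos": the shift along the tool's x, y, z normalised to -1 to 1, where 1 is 0.02 m, a list of three; "rotation": the turn, a rotation vector about the tool's x, y, z normalised to -1 to 1, where 1 is 5 degrees, a list of three; "jaw": the opening, from 0 (shut) to 1 (fully open). In form: {"delta_pos": [[tx, ty, tz], ...], "rotation": [[rx, ry, rz], ...], "jaw": [jaw, ...]}. A call has 1 to 20 rows; each row shifts and turns the commanded pose from where the row before left it, along the tool's axes as they then stand; what a row does not reach is not made up. A row lasts 1/12 s, in which the tool goes at most 41.7 mm and 7.16 degrees, less where a joint would pass 70% of its speed; a pose out of reach is approached as far as the arm can. A call with a number of a shift or a turn outside -1 to 1 is refused whole. A call with a gripper value outside its range is refused whole. The fingers move at their own pace and stop on an object; FORCE is the grip in N (left out, the last holds). Time passes only in rows, so rows that do not move let the fingers close. It gives the time, the measured TCP pose, the force, the opening and the grip force at its end, in the units of the state.
- arm.observe(): the state, without advancing time (a new reading comes with each control period).
- arm.get_image(name): name is "side" or "top" or "wrist"; returns (picture, depth): 480x640x3 uint8, red, green, blue; 480x640 float32, m along the optical axis (not along the pixel's ray), 0 where there is no reading.
- arm.get_calibration(name): a dict with "fovy" (degrees; the focal length in pixels is half the picture's height over the tangent of half this angle, whatever the lens; pixels are square), "cx", "cy" (the principal point, pixels), "world_to_cam" (4x4, takes a point from world to camera coordinates). Camera axes: x right, y up, looking along -z (the intrinsics and any distortion apply to the point x, -y, -z); pixel columns grow to the right and rows downward; lengths in m; the calibration is good to about 2 mm. A picture is of the moment at which its call begins: read the wrist's pose just before it. get_calibration takes no time and is no camera call; for the wrist camera it gives the pose at the moment of the call.
- arm.job_done(): hands the job in; it is judged then, once.
The state is a dict: "time": time; "q": joint angles; "qd": joint speeds; "joint_torque": joint torques, N m; "ee_pos": TCP position; "orientation": TCP orientation; "force": force on the tool from outside, world axes, zero at the start; "torque": the same for the moment, N m; "width": finger opening in m; "finger_force": force on a finger pad.
Only numpy, scipy, OpenCV 4.12 (cv2) and the standard library are available. Lean on these libraries where they do the work, as an engineer would, in place of code of your own. Each camera call takes 0.05 s, during which the arm holds its last target. There are 200 camera calls.

## Task

Lift the breakfast board out of the dish drainer and slide it down into the empty slot of the leaning board case, until it stands fully home on the slot's floor beside the board already stored there. Then swing the case's lid fully shut, so that its tab drops in behind the front rim. Leave the stored board, the mug and the jar where they are.

Things in the scene. Friction and masses are not known exactly. Their poses are not given: they have to be found in the camera images.
- board: Loose wooden breakfast board to put away: slab 10 mm thick (x), 138 mm wide (y), 120 mm tall (z), about 0.12 kg, a hanging hole in an upper corner. Both faces alike. Origin: middle of its lower edge face, z up the board. It starts upright on the drainer's tray (10 mm high), its top edge free 130 mm above the worktop.
- slot: Empty slot of the white case, leaning 25 degrees from vertical: its mouth faces up and towards the robot. Origin: middle of the slot's floor. z runs up the slot and out of the mouth, y along the board's width, x normal to the board, away from the robot. Slot 13 mm wide in x up to z = 50 mm, with a flared lead-in about 24 mm wide at z = 65 mm.
- lid (a joint): Dark wooden lid of the case, hinged on top of its back wall along the slot's y: 0 = shut on the rim, grows as it opens, to 2.2 rad; starts at 1.7 to 2.1 (about upright). Stiff: stays where left, needs about 2 N at its edge all the way. 126 mm from hinge to edge, 164 wide, 8 thick. A tab under it, 50 wide, 16 long, drops in just behind the front wall.
- lid_hinge (a point): Middle of the lid's hinge line, on the lid's underside plane: at x = 78, y = 0, z = 126 mm in the slot's frame.
- lid_edge (a point): Middle of the lid's free edge on its outer face (the face that looks up when the lid is shut and away from the robot when it is open), 126 mm from the hinge line.
- drainer: Fixed grey dish drainer, a tray 180 x 180 x 10 mm (origin: centre of its underside) with steel wire hoops 90 mm long in y, 68 mm high above the worktop. The board stands between the middle pair of hoops, in a gap of 13 mm at x = 0.
- case: The fixed board case's foot, origin on the worktop; the case stands on it. In the slot's frame the case's inside spans x = -32 to 72 mm and y = -76 to 76 mm; walls 6 mm thick, rim at z = 126 mm (a seated board ends 6 mm below it). The stored board stands in a second slot at x = 40 mm.
- stored: A second board of the same size, already stored in the rear slot of the case and leaning with it. Its origin is the middle of its lower edge face; leave it in its slot.
- mug: White mug, 80 mm across, 90 mm tall, upright on the worktop beyond the work. Origin: centre of its underside. A bystander.
- jar: Glass jar with a steel cap, 56 mm across, 95 mm tall, upright on the worktop near the robot. Origin: centre of its underside. A bystander.
Mind the look-alikes: they are no part of the job. Of the things shaped like the board, the wooden one is meant. There is more than one size of the case; the job needs the larger.

How it is judged:
On the way:
1. the board stands fully home in the empty slot while the lid is still open (x of board in the frame of slot between -0.004 and 0.004 m and y of board in the frame of slot between -0.012 and 0.012 m and z of board in the frame of slot between -0.003 and 0.004 m and angle between the z axis of board and the z axis of slot, either way round below 0.08 rad and value of joint lid above 0.5 rad), for 0.2 s.
At the end, for the whole second after the job is handed in: Board in the empty slot: lower edge within 4 mm of its floor (3 mm below), 4 mm of its middle in thickness, 12 mm in width, leaning with it within 0.08 rad, at rest; lid under 0.06 rad; stored board moved under 20 mm, mug and jar under 30 mm and upright within 0.2 rad (x of board in the frame of slot between -0.004 and 0.004 m and y of board in the frame of slot between -0.012 and 0.012 m and z of board in the frame of slot between -0.003 and 0.004 m and angle between the z axis of board and the z axis of slot, either way round below 0.08 rad and value of joint lid below 0.06 rad and linear speed of board below 0.02 m/s and distance of stored from where it was at the start of the episode below 0.02 m and distance of each of mug, jar from where it was at the start of the episode below 0.03 m and angle between each of mug, jar's own z axis and vertical below 0.2 rad); the robot touches nothing.
It fails at once if the mug or the jar is pushed away or tipped (distance of any of mug, jar from where it was at the start of the episode above 0.03 m or angle between any of mug, jar's own z axis and vertical above 0.5 rad).
It fails at once if the stored board is pulled out of its slot (distance of stored from where it was at the start of the episode above 0.03 m).
It also fails if it takes over 70 s, if anything falls off the work surface, if the arm or the gripper's body presses on something with over 40 N, if the wrist force passes 120 N, or if a joint passes its speed limit or range.

## Working session

There is one attempt and no reset: what is moved stays moved. The work goes in short steps, Python scripts to look and compute and a shell command to move; the robot and the scene stay as the last step left them, time stands still between calls to the robot, and variables do not carry over. Pictures are saved under pics/ and viewed, at most 10 in all, crops included, and the job is handed in when it is done.

```bash
ls; mkdir -p pics
python3 - <<'E'
from workcell import arm
import cv2,numpy as np
s=arm.observe();print({k:np.round(v,3).tolist() for k,v in s.items()})
for n in("side","top"):
    p,d=arm.get_image(n);cv2.imwrite(f"pics/{n}0.png",p[:,:,::-1]);np.savez(f"pics/{n}0.npz",p=p,d=d)
    c=arm.get_calibration(n);print(n,{k:np.round(v,4).tolist() if not isinstance(v,str) else v for k,v in c.items()}, (d>0).mean())
E
```

```text
pics
{'time': 0.0, 'q': [1.031, 0.427, 0.074, 1.607, -0.034, 1.111, -0.067], 'qd': [0.0, -0.0, 0.001, -0.0, -0.002, -0.0, 0.001], 'joint_torque': [-0.0, -93.582, 3.666, -45.419, -0.049, 0.02, 0.0], 'ee_pos': [0.257, -0.624, 0.205], 'orientation': [-3.081, -0.61, 0.001], 'force': [0.121, -0.706, 0.729], 'torque': [0.047, 0.069, -0.01], 'finger_force': 0.0, 'width': 0.094}
side {'fovy': 43.8754, 'cx': 323.104, 'cy': 245.8285, 'world_to_cam': [[0.9808, -0.1936, -0.0243, -0.5315], [0.1245, 0.5253, 0.8417, -0.2276], [-0.1502, -0.8286, 0.5393, -0.9743], [0.0, 0.0, 0.0, 1.0]]} 0.9960872395833333
top {'fovy': 53.6401, 'cx': 314.9413, 'cy': 234.0529, 'world_to_cam': [[-0.021, -0.9998, 0.0008, 0.0947], [0.9863, -0.0206, 0.1634, -0.5779], [-0.1634, 0.0042, 0.9866, -0.9494], [0.0, 0.0, 0.0, 1.0]]} 0.99611328125
```

View pics/side0.png

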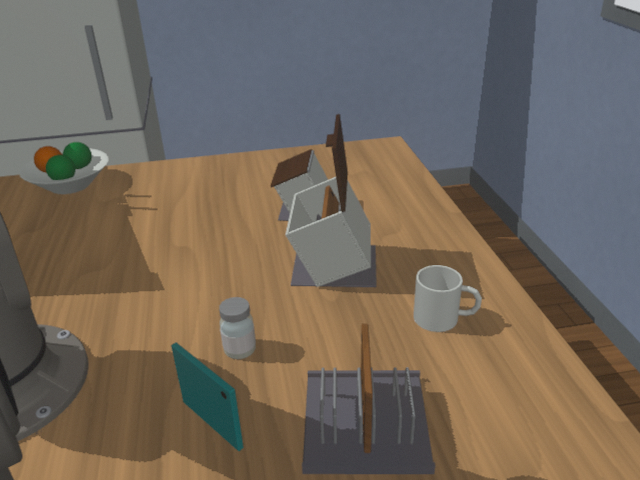

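View pics/top0.png

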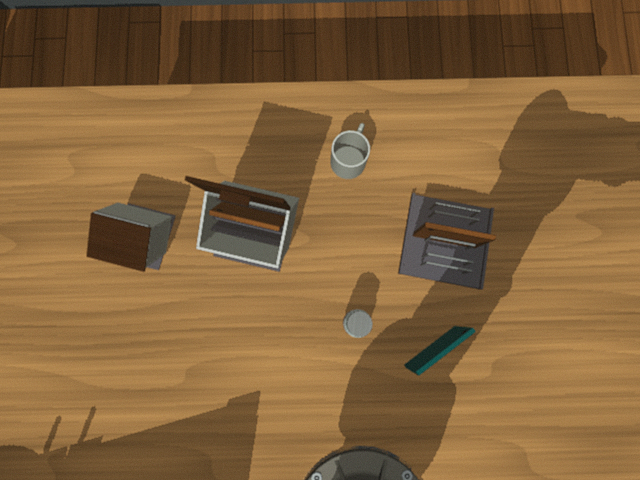

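Side view: the board stands in the drainer at (366,385), the larger case with open lid and stored board at (330,235), the mug at (440,297), the jar at (237,328). The teal board and the small shut case are look-alikes. In the top view the board's top edge runs (415,230)-(495,240), and the case rim spans (197-292, 190-268).

```bash
cat > h.py <<'E'
import numpy as np,cv2
from workcell import arm
def cloud(d,c):
    f=240/np.tan(np.radians(c["fovy"])/2);v,u=np.mgrid[:480,:640]
    P=np.stack([(u-c["cx"])/f*d,-(v-c["cy"])/f*d,-d],-1);T=np.array(c["world_to_cam"])
    return (P-T[:3,3])@T[:3,:3]   # R^T (p-t)
def load(n,k=0):
    z=np.load(f"pics/{n}{k}.npz");return z["p"],z["d"],cloud(z["d"],arm.get_calibration(n))
def hsv(p): return cv2.cvtColor(p,cv2.COLOR_RGB2HSV)
def rect(P):
    r=cv2.minAreaRect((P[:,:2]*1000).astype(np.float32));return r,cv2.boxPoints(r).round(1).tolist()
E
python3 - <<'E'
from h import *
for n in("top","side"):
    p,d,W=load(n);h=hsv(p);z=W[...,2]
    print(n,"table z",np.median(z[300:340,100:300]), np.std(z[300:340,150:190]))
    brown=(h[...,0]<18)&(h[...,1]>110)
    if n=="top":
        r=np.s_[205:260,405:505]; g=np.s_[180:275,190:300]
    else:
        r=np.s_[320:455,350:378]; g=np.s_[110:290,280:380]
    m=brown[r]&(z[r]>.12)&(z[r]<.14);P=W[r][m];print("board top",m.sum(),rect(P),np.percentile(P[:,2],[5,50,95]))
    Wg=W[g];wh=(h[g][...,1]<60)&(h[g][...,2]>130)&(z[g]>.03)
    P=Wg[wh];print("white",wh.sum(),P.min(0),P.max(0))
    dk=brown[g]&(z[g]>.03);P=Wg[dk];print("brown",dk.sum(),P.min(0),P.max(0))
    for nm,q in {"mug":(np.s_[120:185,325:375] if n=="top" else np.s_[262:335,412:470]),"jar":(np.s_[305:342,340:378] if n=="top" else np.s_[295:360,215:260])}.items():
        P=W[q].reshape(-1,3);P=P[P[:,2]>.07];print(nm,rect(P)[0],P[:,2].max())
    gr=np.s_[180:295,395:500] if n=="top" else np.s_[365:475,300:440]
    P=W[gr].reshape(-1,3);P=P[(P[:,2]>.006)&(P[:,2]<.014)];print("tray",rect(P))
E
```

```text
top table z -0.0015041369996327263 0.05159436406299489
board top 425 (((566.541259765625, -196.18728637695312), (138.37461853027344, 10.80836296081543), 77.81879425048828), [[546.7000122070312, -262.70001220703125], [557.2000122070312, -265.0], [586.4000244140625, -129.6999969482422], [575.9000244140625, -127.4000015258789]]) [0.12258815 0.12843357 0.13129103]
white 759 [0.41689439 0.08676297 0.11700398] [0.643137   0.31342396 1.03098213]
brown 2174 [0.41689439 0.08676297 0.06011747] [0.67921261 0.28933584 1.03098213]
mug ((613.1233520507812, 23.027366638183594), (79.41558074951172, 404.92620849609375), 83.10230255126953) 1.0309821321435109
jar ((393.84930419921875, 31.91326332092285), (47.91535949707031, 108.91455841064453), 0.956683874130249) 1.0309821321435109
tray (((563.5802001953125, -209.66297912597656), (198.4915771484375, 180.15557861328125), 77.88282012939453), [[454.70001220703125, -287.79998779296875], [630.7999877929688, -325.6000061035156], [672.5, -131.5], [496.29998779296875, -93.69999694824219]])
side table z 0.0014509255650591785 0.03926071335605445
board top 538 ((
[... 257 characters left out ...]
0.1306663  0.13228683]
white 413 [ 0.40335137 -0.7905867   0.03182973] [0.69298571 0.50436551 0.704138  ]
brown 712 [ 0.40335137 -0.7905867   0.09800289] [0.65103139 0.53630112 0.704138  ]
mug ((609.40625, -383.81585693359375), (907.27392578125, 92.40264892578125), 68.95024871826172) 0.704137996565589
jar ((387.0662536621094, -382.232421875), (815.8167114257812, 50.164703369140625), 88.76504516601562) 0.704137996565589
tray (((566.2174072265625, -205.28363037109375), (180.20022583007812, 180.36029052734375), 77.5638198852539), [[458.70001220703125, -273.79998779296875], [634.9000244140625, -312.70001220703125], [673.7000122070312, -136.6999969482422], [497.6000061035156, -97.9000015258789]])
```

```bash
cat >> h.py <<'E'
def normals(W):
    W=cv2.GaussianBlur(W.astype(np.float32),(5,5),0)
    gx=np.roll(W,-2,1)-np.roll(W,2,1);gy=np.roll(W,-2,0)-np.roll(W,2,0)
    n=np.cross(gx,gy);return n/(np.linalg.norm(n,axis=-1,keepdims=True)+1e-12)
def plane(P,it=5):
    k=np.ones(len(P),bool)
    for _ in range(it):
        c=P[k].mean(0);n=np.linalg.svd(P[k]-c,full_matrices=False)[2][2];r=(P-c)@n;k=abs(r)<max(.0015,2*np.std(r[k]))
    return c,n,k.sum(),np.std(r[k])
E
python3 - <<'E'
from h import *
p,d,W=load("side");n=plane(W[225:272,325:362].reshape(-1,3));print("sidewall",n)
a=n[1]*np.sign(n[1][1]);print("yaw slot y", np.degrees(np.arctan2(-a[0],a[1])))
p,d,W=load("top");h=hsv(p)
g=np.s_[170:275,180:305]
Pg=W[g];hg=h[g]
rim=(hg[...,1]<40)&(hg[...,2]>190)&(d[g]>0)
P=Pg[rim];c=plane(P);print("rim",c,"tilt",np.degrees(np.arccos(abs(c[1][2]))))
dk=(hg[...,0]<18)&(hg[...,1]>110)&(hg[...,2]<110)&(Pg[...,2]>.15)&(Pg[...,2]<.4);P=Pg[dk];print("lid",dk.sum(),plane(P),P.min(0),P.max(0))
cv2.imwrite("pics/top0z.png",cv2.resize(p[g][:,:,::-1],None,fx=5,fy=5,interpolation=cv2.INTER_CUBIC))
E
```

```text
sidewall (array([0.60502886, 0.12862416, 0.09229738]), array([ 2.47521036e-01,  9.68882473e-01, -3.00291762e-04]), np.int64(1483), np.float64(0.0014952554851558357))
yaw slot y -14.330868851066393
rim (array([0.55552971, 0.22582112, 0.13833718]), array([ 0.41157358, -0.10860649, -0.90488221]), np.int64(255), np.float64(0.0011235404803806614)) tilt 25.19257649885283
lid 1073 (array([0.6121814 , 0.20836238, 0.28212383]), array([-0.9658828 ,  0.25106964, -0.06351737]), np.int64(818), np.float64(0.0022289194637242437)) [0.57411716 0.12910055 0.15000664] [0.63973631 0.289595   0.30017929]
```

View pics/top0z.png

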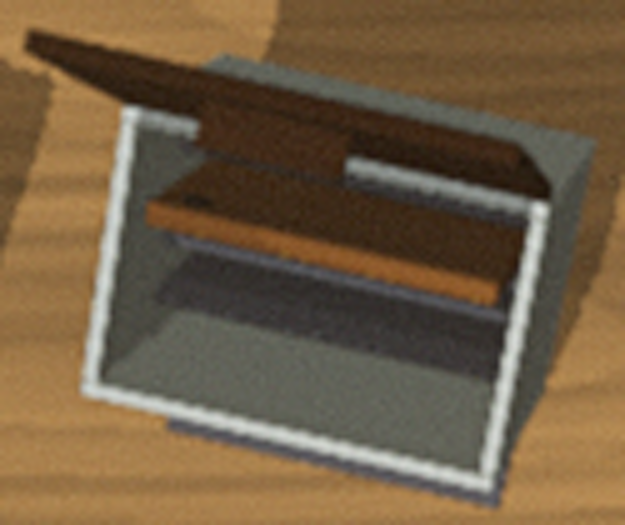

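The crop shows the rim with corners (83,393), (495,492), (548,205), (125,108). The stored board's top edge runs (150,215)-(500,298), and the empty slot lies in front of it.

```bash
cat >> h.py <<'E'
def slotR(yaw=-14.5,lean=25):
    y,l=np.radians([yaw,lean]);Z=lambda a:np.array([[np.cos(a),-np.sin(a),0],[np.sin(a),np.cos(a),0],[0,0,1]])
    ex=np.array([np.cos(l),0,np.sin(l)]);ez=np.array([-np.sin(l),0,np.cos(l)])
    return Z(y)@np.stack([ex,[0,1,0],ez],1)
E
python3 - <<'E'
from h import *
R=slotR()
for n in("top","side"):
    p,d,W=load(n);h=hsv(p);Q=W@R
    g=np.s_[170:275,180:305] if n=="top" else np.s_[175:290,280:375]
    q=Q[g].reshape(-1,3);hh=h[g].reshape(-1,3);dd=d[g].ravel()
    rim=(hh[:,1]<50)&(hh[:,2]>170)&(dd>0);
    P=q[rim]; zc=np.median(P[:,2]);P=P[abs(P[:,2]-zc)<.004];print(n,"rim z",zc,len(P))
    # exclude the interior; percentiles
    print(" extents x",np.percentile(P[:,0],[1,99]),"y",np.percentile(P[:,1],[1,99]))
    r=cv2.minAreaRect((P[:,:2]*1000).astype(np.float32));print(r)
    st=(hh[:,0]<18)&(hh[:,1]>110)&(hh[:,2]>(120))&(abs(q[:,2]-(zc-.006))<.004)
    P=q[st];print(" stored",st.sum(),np.median(P,0),np.percentile(P,[3,97],axis=0).tolist())
    if n=="side":
        s=Q[225:272,325:362].reshape(-1,3);print("sidewall y",np.median(s[:,1]))
    # lid
    dk=(hh[:,0]<18)&(hh[:,1]>80)&(hh[:,2]<110)&(q[:,2]>zc+.015)&(dd>0)
    P=q[dk]
    print(" lid",dk.sum(),plane(P),np.percentile(P,[1,99],axis=0).tolist()) if dk.sum()>20 else 0
E
```

```text
top rim z -0.07801439487603194 438
 extents x [0.45792995 0.57058419] y [0.27746901 0.44037917]
((514.8428344726562, 359.22528076171875), (163.7227325439453, 115.7417221069336), 89.97415161132812)
 stored 206 [ 0.53369811  0.3472495  -0.08395171] [[0.5304204612996422, 0.2942791378401025, -0.08656962352184414], [0.5364076403760635, 0.42051245257852005, -0.08127930509203088]]
 lid 1100 (array([0.60871817, 0.35425919, 0.02604555]), array([-9.32897068e-01,  5.63770949e-04,  3.60142670e-01]), np.int64(828), np.float64(0.002199690186409909)) [[0.5842255084826223, 0.27715394045979147, -0.04301406001045724], [0.6187171320927515, 0.43552089480139833, 0.04298234828110726]]
side rim z -0.07643201133689467 120
 extents x [0.45951498 0.56883026] y [0.27385356 0.43921184]
((516.0209350585938, 355.5404968261719), (167.40380859375, 114.03782653808594), 89.8755111694336)
 stored 63 [ 0.53431407  0.3363944  -0.08226522] [[0.5308237684336072, 0.2956132874422524, -0.08390042119589183], [0.5372409151086343, 0.38308743953357977, -0.08067636375572902]]
sidewall y 0.27618674868718085
 lid 170 (array([ 0.59397599,  0.28933621, -0.03675964]), array([-0.95136122,  0.05720472,  0.30272009]), np.int64(159), np.float64(0.0018309174617336566)) [[0.5827963669267662, 0.27295518896791837, -0.06043351068627619], [0.6030088978247465, 0.36415004077520935, -0.008058106950785654]]
```

```bash
cat >> h.py <<'E'
from scipy.spatial.transform import Rotation as Ro
O=slotR()@np.array([.4948,.358,-.2032])
def zrot(a): a=np.radians(a);return np.array([[np.cos(a),-np.sin(a),0],[np.sin(a),np.cos(a),0],[0,0,1]])
F=np.array([[0,1,0],[1,0,0],[0,0,-1.]]) # tool x=obj y, tool y=obj x, tool z=-obj z
G=F@np.diag([-1,-1,1])
def rows(Rt,pt,R0=None,p0=None,nmin=1):
    s=arm.observe()
    if R0 is None:R0=Ro.from_rotvec(s["orientation"]).as_matrix();p0=np.array(s["ee_pos"])
    r=Ro.from_matrix(R0.T@Rt).as_rotvec();t=R0.T@(np.array(pt)-p0)
    for N in range(nmin,200):
        A=sum(Ro.from_rotvec(r*k/N).as_matrix() for k in range(N));d=np.linalg.solve(A,t)/.02;q=np.degrees(r)/5/N
        if abs(d).max()<=.95 and abs(q).max()<=.95:break
    print("N",N,"delta",d.round(3).tolist(),"rot",q.round(3).tolist(),"deg",np.degrees(r).round(1));
E
python3 - <<'E'
from h import *
print("O",O, "front rim world",O+slotR()@[-.038,0,.126],"hinge",O+slotR()@[.078,0,.126])
s=arm.observe();R0=Ro.from_rotvec(s["orientation"]).as_matrix();print(R0.round(2))
B=zrot(-12.3)
for M in(F,G):
    print("above board");rows(B@M,[.567,-.1975,.205]);
    print("slot from board");rows(slotR()@M,O+slotR()@[0,0,.25],B@M,np.array([.567,-.1975,.25]))
E
```

```text
O [0.6069339  0.21281453 0.02494977] front rim world [0.52203743 0.23477025 0.12308506] hinge [0.62382044 0.20844738 0.17210878]
[[ 0.92  0.38 -0.  ]
 [ 0.38 -0.92  0.  ]
 [-0.   -0.   -1.  ]]
above board
N 29 delta [0.942, -0.08, -0.0] rot [-0.0, -0.0, -0.381] deg [ -0.1  -0.  -55.3]
slot from board
N 22 delta [0.933, -0.361, -0.081] rot [-0.227, -0.004, 0.02] deg [-25.   -0.5   2.2]
above board
N 35 delta [-0.035, -0.924, 0.0] rot [-0.0, 0.0, 0.713] deg [-0.000e+00  1.000e-01  1.247e+02]
slot from board
N 22 delta [-0.933, 0.361, -0.081] rot [0.227, 0.004, 0.02] deg [25.   0.5  2.2]
```

```bash
python3 -m creep '{"delta_pos":[[0.94,-0.08,0],[0.94,-0.08,0],[0.94,-0.08,0],[0.94,-0.08,0],[0.94,-0.08,0],[0.94,-0.08,0],[0.94,-0.08,0],[0.94,-0.08,0],[0.94,-0.08,0],[0.94,-0.08,0],[0.94,-0.08,0],[0.94,-0.08,0],[0.94,-0.08,0],[0.94,-0.08,0],[0.94,-0.08,0],[0.94,-0.08,0],[0.94,-0.08,0],[0.94,-0.08,0],[0.94,-0.08,0],[0.94,-0.08,0]],"rotation":[[0,0,-0.38],[0,0,-0.38],[0,0,-0.38],[0,0,-0.38],[0,0,-0.38],[0,0,-0.38],[0,0,-0.38],[0,0,-0.38],[0,0,-0.38],[0,0,-0.38],[0,0,-0.38],[0,0,-0.38],[0,0,-0.38],[0,0,-0.38],[0,0,-0.38],[0,0,-0.38],[0,0,-0.38],[0,0,-0.38],[0,0,-0.38],[0,0,-0.38]],"jaw":[1,1,1,1,1,1,1,1,1,1,1,1,1,1,1,1,1,1,1,1]}'
python3 - <<'E'
from h import *
rows(zrot(-12.3)@F,[.567,-.1975,.205]);print(arm.observe()["q"])
E
```

```text
time: 1.77
ee_pos: [0.5185, -0.359, 0.2055]
orientation: [-2.713, -1.584, -0.0]
force: [-0.1, -0.1, 0.5]
width: 0.0938
finger_force: 0.0
N 9 delta [0.937, -0.084, 0.003] rot [-0.0, -0.0, -0.381] deg [ -0.   -0.  -17.1]
[ 0.64227683  0.36140496 -0.17821075  1.69941244  0.07077217  1.08707451
 -0.07119918]
```

```bash
python3 -m creep '{"delta_pos":[[0.94,-0.08,0],[0.94,-0.08,0],[0.94,-0.08,0],[0.94,-0.08,0],[0.94,-0.08,0],[0.94,-0.08,0],[0.94,-0.08,0],[0.94,-0.08,0],[0.94,-0.08,0],[0,0,0],[0,0,0]],"rotation":[[0,0,-0.38],[0,0,-0.38],[0,0,-0.38],[0,0,-0.38],[0,0,-0.38],[0,0,-0.38],[0,0,-0.38],[0,0,-0.38],[0,0,-0.38],[0,0,0],[0,0,0]],"jaw":[1,1,1,1,1,1,1,1,1,0.6,0.6]}'
python3 - <<'E'
from h import *
p,d=arm.get_image("wrist");c=arm.get_calibration("wrist");W=cloud(d,c);h=hsv(p)
cv2.imwrite("pics/w1.png",p[:,:,::-1])
m=(h[...,0]<18)&(h[...,1]>110)&(W[...,2]>.122)&(W[...,2]<.14)&(d>0);P=W[m];print(m.sum(),rect(P),np.median(P[:,2]))
rows(zrot(-12.3)@F,[.567,-.1975,.100])
E
```

```text
time: 2.68
ee_pos: [0.5679, -0.1973, 0.2056]
orientation: [-2.447, -1.97, -0.0]
force: [-0.4, -0.4, 0.3]
width: 0.0839
finger_force: 0.0
3355 (((566.6747436523438, -198.9304962158203), (136.675048828125, 9.872292518615723), 77.7455062866211), [[547.2999877929688, -264.70001220703125], [557.0, -266.79998779296875], [586.0, -133.1999969482422], [576.4000244140625, -131.10000610351562]]) 0.12911612476529502
N 6 delta [0.008, -0.007, 0.879] rot [0.0, 0.0, -0.005] deg [ 0.   0.  -0.2]
```

View pics/w1.png

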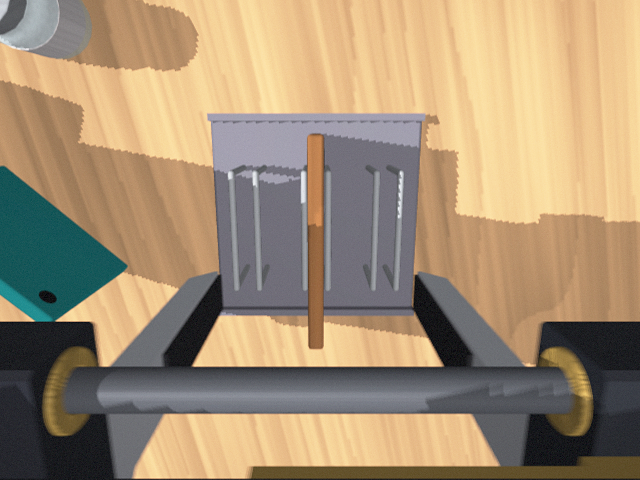

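The wrist view shows the board's top edge centred between the fingers (316,135)-(316,348), which agrees with the measured position. Descend and grip.

```bash
python3 -m creep '{"delta_pos":[[0,-0.05,0.88],[0,0,0.88],[0,0,0.88],[0,0,0.88],[0,0,0.88],[0,0,0.88],[0,0,0],[0,0,0],[0,0,0],[0,0,0],[0,0,0],[0,0,0],[0,0,0],[0,0,0],[0,0,0],[0,0,0],[0,0,0],[0,0,0]],"rotation":[[0,0,0],[0,0,0],[0,0,0],[0,0,0],[0,0,0],[0,0,0],[0,0,0],[0,0,0],[0,0,0],[0,0,0],[0,0,0],[0,0,0],[0,0,0],[0,0,0],[0,0,0],[0,0,0],[0,0,0],[0,0,0]],"jaw":[0.5,0.5,0.5,0.5,0.5,0.5,0.5,0,0,0,0,0,0,0,0,0,0,0]}' 30
python3 - <<'E'
from h import *
print(arm.observe()["q"])
E
```

```text
time: 4.23
ee_pos: [0.5668, -0.1989, 0.1004]
orientation: [2.45, 1.966, 0.0]
force: [-2.4, -0.6, 6.0]
width: 0.0099
finger_force: 30.0
[ 0.45568153  0.43400108 -0.28594036  1.85595085  0.15558967  0.87272269
 -0.12381222]
```

```bash
python3 -m creep '{"delta_pos":[[0,0,-0.5],[0,0,-0.95],[0,0,-0.95],[0,0,-0.95],[0,0,-0.95],[0,0,-0.95],[0,0,-0.95],[0,0,-0.95],[0,0,-0.95],[0,0,0],[0,0,0]],"rotation":[[0,0,0],[0,0,0],[0,0,0],[0,0,0],[0,0,0],[0,0,0],[0,0,0],[0,0,0],[0,0,0],[0,0,0],[0,0,0]],"jaw":[0,0,0,0,0,0,0,0,0,0,0]}'
python3 - <<'E'
from h import *
T=O+slotR()@[-.02,0,.27]
print(T,arm.observe()["q"]);rows(slotR()@F,T)
p,d=arm.get_image("side");W=cloud(d,arm.get_calibration("side"));h=hsv(p)
m=(h[...,0]<18)&(h[...,1]>110)&(W[...,2]>.13)&(W[...,2]<.29)&(abs(W[...,0]-.567)<.06)&(W[...,1]<-.08)&(W[...,1]>-.3)
P=W[m]@zrot(-12.3);print(m.sum(),P.min(0),P.max(0),np.percentile(P,[1,50,99],axis=0).tolist())
E
```

```text
time: 5.15
ee_pos: [0.5669, -0.1989, 0.2631]
orientation: [2.449, 1.965, 0.002]
force: [-0.5, 0.6, -1.8]
width: 0.01
finger_force: 30.0
[0.47891275 0.24592305 0.26120051] [ 0.47762483  0.27553901 -0.30373293  1.69547247  0.0882445   1.18212831
 -0.06707554]
N 22 delta [0.937, -0.424, -0.087] rot [-0.226, -0.004, 0.018] deg [-24.9  -0.4   2. ]
803 [ 0.59183088 -0.1440015   0.17531307] [ 0.60234558 -0.01732135  0.28992003] [[0.5918765122542694, -0.14342705674005668, 0.17677279721267236], [0.5953500057916344, -0.14099153882618734, 0.2309289575111272], [0.6017286376423762, -0.027308941790803214, 0.28916756009324596]]
```

```bash
python3 -m creep '{"delta_pos":[[0.94,-0.42,-0.09],[0.94,-0.42,-0.09],[0.94,-0.42,-0.09],[0.94,-0.42,-0.09],[0.94,-0.42,-0.09],[0.94,-0.42,-0.09],[0.94,-0.42,-0.09],[0.94,-0.42,-0.09],[0.94,-0.42,-0.09],[0.94,-0.42,-0.09],[0.94,-0.42,-0.09],[0.94,-0.42,-0.09],[0.94,-0.42,-0.09],[0.94,-0.42,-0.09],[0.94,-0.42,-0.09],[0.94,-0.42,-0.09],[0.94,-0.42,-0.09],[0.94,-0.42,-0.09],[0.94,-0.42,-0.09],[0.94,-0.42,-0.09]],"rotation":[[-0.23,0,0.02],[-0.23,0,0.02],[-0.23,0,0.02],[-0.23,0,0.02],[-0.23,0,0.02],[-0.23,0,0.02],[-0.23,0,0.02],[-0.23,0,0.02],[-0.23,0,0.02],[-0.23,0,0.02],[-0.23,0,0.02],[-0.23,0,0.02],[-0.23,0,0.02],[-0.23,0,0.02],[-0.23,0,0.02],[-0.23,0,0.02],[-0.23,0,0.02],[-0.23,0,0.02],[-0.23,0,0.02],[-0.23,0,0.02]],"jaw":[0,0,0,0,0,0,0,0,0,0,0,0,0,0,0,0,0,0,0,0]}'
python3 - <<'E'
from h import *
T=O+slotR()@[0,0,.245]
rows(slotR()@F,T)
E
```

```text
time: 6.87
ee_pos: [0.4873, 0.2071, 0.2653]
orientation: [2.22, 1.717, 0.357]
force: [0.9, -0.3, -0.8]
width: 0.0098
finger_force: 30.0
N 2 delta [0.885, 0.066, 0.531] rot [-0.2, -0.035, -0.011] deg [-2.  -0.4 -0.1]
```

```bash
python3 -m creep '{"delta_pos":[[0.89,0.07,0.53],[0.89,0.07,0.53],[0,0,0],[0,0,0],[0,0,0]],"rotation":[[-0.2,-0.04,0],[-0.2,-0.04,0],[0,0,0],[0,0,0],[0,0,0]],"jaw":[0,0,0,0,0]}'
cat >> h.py <<'E'
def tcp():
    s=arm.observe();R=slotR();Rt=Ro.from_rotvec(s["orientation"]).as_matrix()
    print("tcp slot mm",((np.array(s["ee_pos"])-O)@R*1000).round(1),"err deg",np.degrees(Ro.from_matrix((R@F).T@Rt).as_rotvec()).round(2),"F slot",(np.array(s["force"])@R).round(1),"t",s["time"])
E
python3 - <<'E'
from h import *
tcp();rows(slotR()@F,O+slotR()@[0,0,.245]);R=slotR()
for n in("side","top"):
    p,d=arm.get_image(n);cv2.imwrite(f"pics/{n}2.png",p[:,:,::-1]);np.savez(f"pics/{n}2.npz",p=p,d=d)
    W=cloud(d,arm.get_calibration(n));Q=(W-O)@R*1000;h=hsv(p)
    m=(h[...,0]<18)&(h[...,1]>100)&(abs(Q[...,0])<25)&(abs(Q[...,1])<90)&(Q[...,2]>140)&(Q[...,2]<290)
    P=Q[m];print(n,m.sum(),np.percentile(P,[1,50,99],axis=0).round(1).tolist())
    e=P[:,2]>265; print(" top edge",e.sum(),cv2.minAreaRect(P[e][:,:2].astype(np.float32)))
E
```

```text
time: 7.28
ee_pos: [0.5072, 0.2377, 0.2473]
orientation: [2.195, 1.696, 0.374]
force: [-0.5, 0.0, -0.8]
width: 0.0096
finger_force: 30.0
tcp slot mm [  0.8  -0.8 244.9] err deg [ 0.1  -0.07  0.09] F slot [-0.8 -0.1 -0.6] t 7.2833
N 1 delta [0.042, -0.038, -0.003] rot [-0.021, 0.015, -0.019] deg [-0.1  0.1 -0.1]
side 1408 [[-1.9, -71.2, 160.7], [7.0, -33.0, 213.2], [8.5, 64.2, 275.6]]
 top edge 134 ((2.2762951850891113, -7.018913269042969), (12.082357406616211, 130.65367126464844), 0.38292014598846436)
top 1359 [[-3.5, -67.9, 157.2], [4.9, -30.6, 239.6], [6.2, 67.0, 275.4]]
 top edge 377 ((1.1716022491455078, 0.6733474731445312), (137.99473571777344, 10.991430282592773), 89.47940063476562)
```

View pics/side2.png

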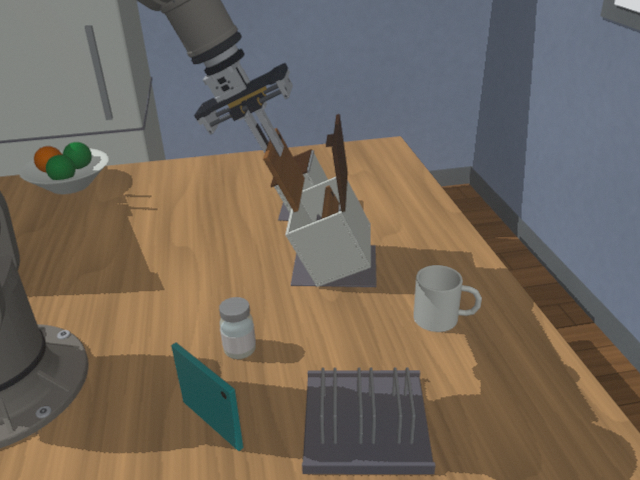

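The board is held squarely above the slot at (283,175), with its lower end over the case opening. The lid is clear of the gripper.

```bash
python3 -m creep '{"delta_pos":[[0,-0.05,0.5],[0,0,0.7],[0,0,0.7],[0,0,0.7],[0,0,0.7],[0,0,0.7],[0,0,0],[0,0,0]],"rotation":[[0,0,0],[0,0,0],[0,0,0],[0,0,0],[0,0,0],[0,0,0],[0,0,0],[0,0,0]],"jaw":[0,0,0,0,0,0,0,0]}'; python3 -c "
from h import *
tcp()"
python3 -m creep '{"delta_pos":[[0,0,0.4],[0,0,0.4],[0,0,0.4],[0,0,0.4],[0,0,0.4],[0,0,0],[0,0,0]],"rotation":[[0,0,0],[0,0,0],[0,0,0],[0,0,0],[0,0,0],[0,0,0],[0,0,0]],"jaw":[0,0,0,0,0,0,0]}'; python3 -c "
from h import *
tcp()"
```

```text
time: 8.05
ee_pos: [0.5393, 0.2295, 0.1745]
orientation: [2.195, 1.695, 0.374]
force: [0.5, 0.0, -1.1]
width: 0.0101
finger_force: 30.0
tcp slot mm [ 1.00e-01 -8.00e-01  1.65e+02] err deg [ 0.07 -0.07  0.14] F slot [-0.1  0.1 -1.2] t 8.05
time: 8.63
ee_pos: [0.5558, 0.2258, 0.1382]
orientation: [2.194, 1.695, 0.375]
force: [0.3, -0.5, -0.9]
width: 0.0095
finger_force: 30.0
tcp slot mm [  0.   -0.3 125. ] err deg [ 0.06 -0.05  0.11] F slot [-0.  -0.4 -1. ] t 8.6333
```

```bash
python3 -m creep '{"delta_pos":[[0,0,0.4],[0,0,0.4],[0,0,0.4],[0,0,0.2],[0,0,0],[0,0,0]],"rotation":[[0,0,0],[0,0,0],[0,0,0],[0,0,0],[0,0,0],[0,0,0]],"jaw":[0,0,0,0,0,0]}'; python3 -c "
from h import *
tcp()"
python3 -m creep '{"delta_pos":[[0,0,0.1],[0,0,0.1],[0,0,0.1],[0,0,0],[0,0,0]],"rotation":[[0,0,0],[0,0,0],[0,0,0],[0,0,0],[0,0,0]],"jaw":[0,0,0,0,0]}'; python3 -c "
from h import *
tcp()"
```

```text
time: 9.13
ee_pos: [0.5673, 0.2228, 0.1131]
orientation: [2.194, 1.695, 0.375]
force: [-1.0, 0.4, -0.4]
width: 0.0098
finger_force: 30.0
tcp slot mm [ 0.2 -0.2 97.2] err deg [ 0.04 -0.04  0.12] F slot [-1.2  0.1  0.1] t 9.1333
time: 9.55
ee_pos: [0.5698, 0.2222, 0.1081]
orientation: [2.194, 1.695, 0.376]
force: [0.7, 0.3, -0.6]
width: 0.01
finger_force: 30.0
tcp slot mm [ 0.4 -0.2 91.5] err deg [ 0.01 -0.02  0.13] F slot [ 0.3  0.4 -0.8] t 9.55
```

```bash
python3 -m creep '{"delta_pos":[[0,0,0.05],[0,0,0.05],[0,0,0.05],[0,0,0],[0,0,0]],"rotation":[[0,0,0],[0,0,0],[0,0,0],[0,0,0],[0,0,0]],"jaw":[0,0,0,0,0]}'; python3 -c "
from h import *
tcp()"
```

```text
time: 9.97
ee_pos: [0.5708, 0.2227, 0.1069]
orientation: [2.192, 1.695, 0.378]
force: [-20.8, -3.2, 29.9]
width: 0.0097
finger_force: 30.0
tcp slot mm [ 0.7  0.5 90.1] err deg [-0.1   0.01  0.1 ] F slot [-4.9 -8.3 35.3] t 9.9667
```

The board met the floor at the expected depth. Release it by a small opening and back out.

```bash
python3 -m creep '{"delta_pos":[[0,0,-0.07],[0,0,0],[0,0,0],[0,0,0],[0,0,0],[0,0,0],[0,0,-0.3],[0,0,-0.7],[0,0,-0.9],[0,0,-0.9],[0,0,-0.9],[0,0,-0.9],[0,0,-0.9],[0,0,-0.9],[0,0,0],[0,0,0]],"rotation":[[0,0,0],[0,0,0],[0,0,0],[0,0,0],[0,0,0],[0,0,0],[0,0,0],[0,0,0],[0,0,0],[0,0,0],[0,0,0],[0,0,0],[0,0,0],[0,0,0],[0,0,0],[0,0,0]],"jaw":[0,0.22,0.22,0.22,0.22,0.22,0.22,0.22,0.22,0.22,0.22,0.22,0.22,0.22,0.22,0.22]}'
python3 - <<'E'
from h import *
tcp();R=slotR();print(arm.observe()["q"])
for n in("wrist","side","top"):
    p,d=arm.get_image(n);cv2.imwrite(f"pics/{n}3.png",p[:,:,::-1])
    W=cloud(d,arm.get_calibration(n));Q=(W-O)@R*1000;h=hsv(p)
    for nm,x0 in(("board",0),("stored",40)):
        m=(h[...,0]<18)&(h[...,1]>100)&(abs(Q[...,0]-x0)<14)&(abs(Q[...,1])<80)&(Q[...,2]>112)&(Q[...,2]<128)
        P=Q[m]
        if len(P)>5:print(n,nm,m.sum(),np.percentile(P,[2,50,98],axis=0).round(1).tolist(),cv2.minAreaRect(P[:,:2].astype(np.float32)))
E
```

```text
time: 11.3
ee_pos: [0.5183, 0.2359, 0.2237]
orientation: [2.193, 1.694, 0.379]
force: [0.6, 0.6, 0.3]
width: 0.0207
finger_force: 0.0
tcp slot mm [1.000e+00 2.000e-01 2.188e+02] err deg [-0.1   0.03  0.14] F slot [0.5 0.7 0.2] t 11.3
[-0.06684316  0.15254691 -0.76633148  2.05240835  0.65934621  0.8675696
 -1.47921445]
wrist board 2998 [[-7.1, -64.0, 116.1], [-2.2, 7.2, 118.3], [2.6, 66.8, 119.7]] ((-2.314657688140869, 0.49248504638671875), (136.25279235839844, 9.950491905212402), 89.97643280029297)
wrist stored 2289 [[33.0, -30.3, 114.2], [37.6, 21.7, 118.2], [42.4, 66.7, 119.7]] ((37.81035614013672, 14.09896469116211), (108.91282653808594, 9.854409217834473), 89.92959594726562)
side board 186 [[-3.7, -59.3, 112.7], [3.3, -1.7, 120.0], [5.7, 60.8, 122.1]] ((0.869539737701416, 0.6752891540527344), (129.0169219970703, 10.180810928344727), 89.84321594238281)
side stored 182 [[36.3, -60.7, 112.7], [43.2, -4.8, 120.3], [45.8, 60.2, 122.7]] ((40.92582702636719, -0.119354248046875), (10.397089958190918, 128.1074981689453), 0.08066714555025101)
top board 207 [[-6.0, -66.6, 112.4], [-0.7, -28.6, 118.8], [2.5, 10.8, 122.9]] ((-1.6390361785888672, -26.54149627685547), (81.5558853149414, 9.603558540344238), 89.42153930664062)
top stored 397 [[33.5, -65.1, 112.5], [39.1, 1.0, 118.7], [42.8, 66.3, 122.0]] ((37.79735565185547, 0.49980926513671875), (10.391241073608398, 136.4895782470703), 0.142839714884758)
```

View pics/wrist3.png

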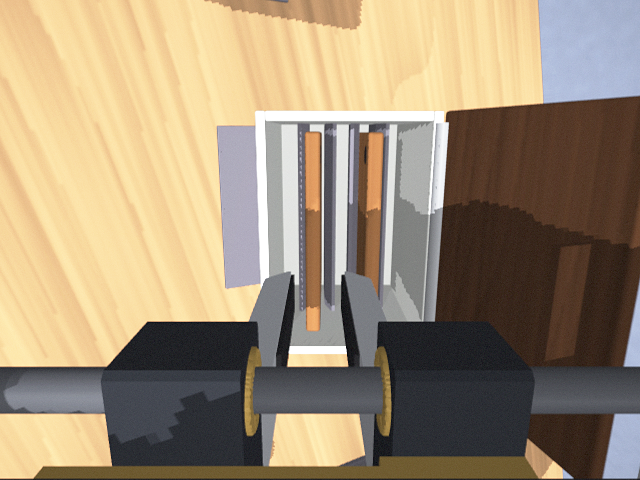

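The board sits parallel to the stored one, exactly 40 mm in front of it and at the same height (311,230 and 375,220), so it is home. Next is the lid: raise the tool, make it vertical and cross over to behind the lid.

```bash
cat >> h.py <<'E'
Y=zrot(-14.5)
def uw():
    s=arm.observe();print("TCP u,y,w mm",((np.array(s["ee_pos"])-O)@Y*1000).round(1),"F uyw",(np.array(s["force"])@Y).round(1),"q",np.round(s["q"],2),"t",s["time"])
E
python3 - <<'E'
from h import *
uw();rows(Y@F,O+Y@[-.09,0,.335])
E
```

```text
TCP u,y,w mm [-91.6  -0.7 196.8] F uyw [-0.8  0.4 -0. ] q [-0.07  0.16 -0.77  2.05  0.66  0.87 -1.48] t 11.45
N 8 delta [0.004, 0.221, -0.842] rot [0.624, 0.001, -0.003] deg [24.9  0.  -0.1]
```

```bash
python3 -m creep '{"delta_pos":[[0,0.22,-0.84],[0,0.22,-0.84],[0,0.22,-0.84],[0,0.22,-0.84],[0,0.22,-0.84],[0,0.22,-0.84],[0,0.22,-0.84],[0,0.22,-0.84],[0,0,0],[0,0.7,0],[0,0.95,0],[0,0.95,0],[0,0.95,0],[0,0.95,0],[0,0.95,0],[0,0.95,0],[0,0.95,0],[0,0,0]],"rotation":[[0.62,0,0],[0.62,0,0],[0.62,0,0],[0.62,0,0],[0.62,0,0],[0.62,0,0],[0.62,0,0],[0.62,0,0],[0,0,0],[0,0,0],[0,0,0],[0,0,0],[0,0,0],[0,0,0],[0,0,0],[0,0,0],[0,0,0],[0,0,0]],"jaw":[0,0,0,0,0,0,0,0,0,0,0,0,0,0,0,0,0,0]}' 10
python3 - <<'E'
from h import *
uw();rows(Y@F,O+Y@[.058,0,.25])
p,d=arm.get_image("side");cv2.imwrite("pics/side4.png",p[:,:,::-1])
W=cloud(d,arm.get_calibration("side"));U=(W-O)@Y*1000;h=hsv(p)
m=(h[...,0]<18)&(h[...,1]>80)&(U[...,2]>160)&(U[...,2]<300)&(abs(U[...,0])<60)&(abs(U[...,1])<95)
P=U[m];print("lid",np.percentile(P,[2,50,98],axis=0).round(1).tolist())
E
```

```text
time: 12.95
ee_pos: [0.6644, 0.1959, 0.3578]
orientation: [2.486, 1.916, 0.0]
force: [1.4, 0.3, 0.0]
width: 0.0003
finger_force: 0.0
TCP u,y,w mm [ 59.9  -1.9 332.9] F uyw [1.3 0.7 0. ] q [ 0.08  0.45 -0.69  1.32  0.29  1.47 -0.85] t 12.95
N 5 delta [0.02, -0.02, 0.829] rot [0.005, 0.004, -0.011] deg [ 0.1  0.1 -0.3]
lid [[-7.2, -84.7, 163.3], [14.8, -55.9, 228.7], [24.9, 69.6, 275.4]]
```

View pics/side4.png

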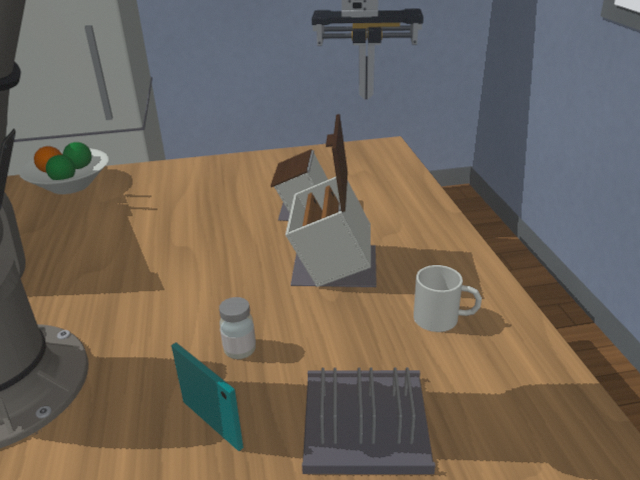

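The closed fingers at (366,85) are behind and above the lid edge (338,118), and the mug is clear. Compute the sweep.

```bash
python3 - <<'E'
import numpy as np
a=np.radians(np.arange(86,-26,-8.));p=np.array([60,250.])
for A in a:
    s=105;off=12.5*np.clip(np.sin(A)/.35,-1,1)
    t=np.array([17.4-s*np.cos(A)+8*np.sin(A)+off,147.2+s*np.sin(A)+8*np.cos(A)])
    print(round(np.degrees(A)),t.round(1),"row y,z",((t-p)*[1,-1]/20).round(2));p=t
E
python3 -m creep '{"delta_pos":[[0,0,0.83],[0,0,0.83],[0,0,0.83],[0,0,0.83],[0,0,0.83],[0,-0.3,0],[0,-0.3,0],[0,0,0]],"rotation":[[0,0,0],[0,0,0],[0,0,0],[0,0,0],[0,0,0],[0,0,0],[0,0,0],[0,0,0]],"jaw":[0,0,0,0,0,0,0,0]}'; python3 -c "
from h import *
uw()"
```

```text
86 [ 30.6 252.5] row y,z [-1.47 -0.13]
78 [ 15.9 251.6] row y,z [-0.73  0.05]
70 [  1.5 248.6] row y,z [-0.72  0.15]
62 [-12.3 243.7] row y,z [-0.69  0.25]
54 [-25.3 236.8] row y,z [-0.65  0.34]
46 [-37.3 228.3] row y,z [-0.6   0.43]
38 [-47.9 218.1] row y,z [-0.53  0.51]
30 [-57.  206.6] row y,z [-0.46  0.58]
22 [-64.5 194. ] row y,z [-0.37  0.63]
14 [-73.9 180.4] row y,z [-0.47  0.68]
6 [-82.5 166.1] row y,z [-0.43  0.71]
-2 [-89.1 151.5] row y,z [-0.33  0.73]
-10 [-93.6 136.8] row y,z [-0.23  0.73]
-18 [-96.  122.4] row y,z [-0.12  0.72]
time: 13.67
ee_pos: [0.6489, 0.2024, 0.279]
orientation: [2.482, 1.921, 0.005]
force: [-0.9, 0.3, -0.3]
width: 0.0006
finger_force: 0.0
TCP u,y,w mm [ 43.2   0.5 254. ] F uyw [-1.   0.1 -0.3] q [ 0.09  0.46 -0.7   1.47  0.3   1.31 -0.89] t 13.6667
```

```bash
python3 -m creep '{"delta_pos":[[0,-0.3,0],[0,-0.3,0.05],[0,-0.37,0.02],[0,-0.37,0.03],[0,-0.36,0.07],[0,-0.36,0.08],[0,-0.35,0.12],[0,-0.34,0.13],[0,-0.33,0.17],[0,-0.32,0.17],[0,-0.3,0.21],[0,-0.3,0.22],[0,-0.27,0.25],[0,-0.26,0.26],[0,0,0]],"rotation":[[0,0,0],[0,0,0],[0,0,0],[0,0,0],[0,0,0],[0,0,0],[0,0,0],[0,0,0],[0,0,0],[0,0,0],[0,0,0],[0,0,0],[0,0,0],[0,0,0],[0,0,0]],"jaw":[0,0,0,0,0,0,0,0,0,0,0,0,0,0,0]}'
python3 - <<'E'
from h import *
uw()
p,d=arm.get_image("side");cv2.imwrite("pics/side5.png",p[:,:,::-1])
E
```

```text
time: 14.92
ee_pos: [0.5613, 0.2241, 0.2408]
orientation: [2.484, 1.921, 0.002]
force: [-0.4, -0.0, 0.1]
width: 0.0002
finger_force: 0.0
TCP u,y,w mm [-47.   -0.5 215.9] F uyw [-0.3 -0.1  0.1] q [ 0.09  0.37 -0.73  1.69  0.26  1.18 -0.97] t 14.9167
```

View pics/side5.png

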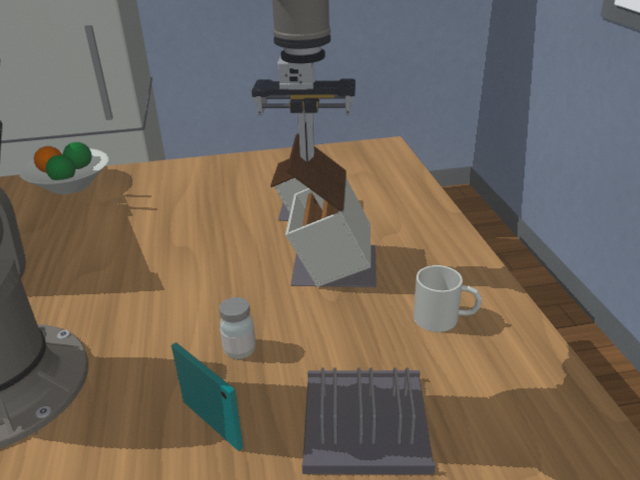

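The lid follows the fingers and stands at about 45° (320,165). Continue the sweep.

```bash
python3 -m creep '{"delta_pos":[[0,-0.25,0.23],[0,-0.25,0.24],[0,-0.2,0.31],[0,-0.18,0.32],[0,-0.23,0.34],[0,-0.23,0.34],[0,-0.22,0.35],[0,-0.22,0.36],[0,-0.17,0.36],[0,-0.16,0.37],[0,-0.12,0.36],[0,-0.11,0.37],[0,-0.06,0.36],[0,-0.06,0.36],[0,0,0]],"rotation":[[0,0,0],[0,0,0],[0,0,0],[0,0,0],[0,0,0],[0,0,0],[0,0,0],[0,0,0],[0,0,0],[0,0,0],[0,0,0],[0,0,0],[0,0,0],[0,0,0],[0,0,0]],"jaw":[0,0,0,0,0,0,0,0,0,0,0,0,0,0,0]}'; python3 -c "
from h import *
uw()"
```

```text
time: 16.22
ee_pos: [0.5147, 0.2361, 0.1469]
orientation: [2.485, 1.92, 0.001]
force: [-0.7, 0.5, -0.3]
width: 0.0008
finger_force: 0.0
TCP u,y,w mm [-95.2  -0.6 122. ] F uyw [-0.8  0.3 -0.3] q [ 0.04  0.4  -0.73  1.88  0.32  0.98 -1.08] t 16.2167
```

```bash
python3 -m creep '{"delta_pos":[[0,0,0.2],[0,0,0.2],[0,0,0.1],[0,0,0],[0,0,0]],"rotation":[[0,0,0],[0,0,0],[0,0,0],[0,0,0],[0,0,0]],"jaw":[0,0,0,0,0]}'; python3 -c "
from h import *
uw()"
python3 -m creep '{"delta_pos":[[0,0,0.06],[0,0,0.06],[0,0,0]],"rotation":[[0,0,0],[0,0,0],[0,0,0]],"jaw":[0,0,0]}'; python3 -c "
from h import *
uw()"
```

```text
time: 16.63
ee_pos: [0.5155, 0.2364, 0.1385]
orientation: [2.484, 1.919, 0.004]
force: [-0.5, -1.5, 0.3]
width: 0.0007
finger_force: 0.0
TCP u,y,w mm [-9.440e+01 -1.000e-01  1.135e+02] F uyw [-0.2 -1.6  0.3] q [ 0.04  0.41 -0.72  1.88  0.33  0.97 -1.09] t 16.6333
time: 16.88
ee_pos: [0.5155, 0.2364, 0.136]
orientation: [2.484, 1.919, 0.004]
force: [0.7, 0.2, -0.0]
width: 0.0007
finger_force: 0.0
TCP u,y,w mm [-9.440e+01 -1.000e-01  1.111e+02] F uyw [ 0.6  0.4 -0. ] q [ 0.03  0.41 -0.72  1.89  0.33  0.96 -1.09] t 16.8833
```

```bash
python3 -m creep '{"delta_pos":[[0,0,0.06],[0,0,0.06],[0,0,0]],"rotation":[[0,0,0],[0,0,0],[0,0,0]],"jaw":[0,0,0]}'
cat >> h.py <<'E'
def lid():
    for n in("top","side"):
        p,d=arm.get_image(n);cv2.imwrite(f"pics/lid_{n}.png",p[:,:,::-1]);Q=(cloud(d,arm.get_calibration(n))-O)@slotR()*1000;h=hsv(p)
        m=(h[...,0]<18)&(h[...,1]>80)&(abs(Q[...,0]-15)<60)&(abs(Q[...,1])<80)&(Q[...,2]>115)&(Q[...,2]<190)&(d>0)
        P=Q[m]
        if len(P)<30: continue
        c,nn,k,sd=plane(P);nn*=np.sign(nn[2]);print(n,len(P),k,"centre",c.round(1),"lid angle",np.arctan2(nn[0],nn[2]).round(3),"z at x=-48",(c[2]-nn[0]/nn[2]*(-48-c[0])).round(1))
E
python3 -c "
from h import *
uw();lid()"
```

```text
time: 17.13
ee_pos: [0.5154, 0.2364, 0.1335]
orientation: [2.484, 1.919, 0.004]
force: [0.3, -0.4, 0.3]
width: 0.0001
finger_force: 0.0
TCP u,y,w mm [-9.450e+01 -1.000e-01  1.085e+02] F uyw [ 0.4 -0.3  0.3] q [ 0.03  0.41 -0.72  1.89  0.33  0.96 -1.09] t 17.1333
top 927 830 centre [ 46.6 -52.6 134. ] lid angle 0.016 z at x=-48 135.5
side 1892 1630 centre [ 19.8  -8.  136.2] lid angle 0.021 z at x=-48 137.6
```

```bash
python3 -m creep '{"delta_pos":[[0,0,0.06],[0,0,0.06],[0,0,0]],"rotation":[[0,0,0],[0,0,0],[0,0,0]],"jaw":[0,0,0]}'; python3 -c "
from h import *
uw()"
```

```text
time: 17.48
ee_pos: [0.5154, 0.2364, 0.131]
orientation: [2.484, 1.919, 0.004]
force: [-0.5, 0.3, 0.6]
width: 0.0005
finger_force: 0.0
TCP u,y,w mm [-9.450e+01 -1.000e-01  1.061e+02] F uyw [-0.5  0.2  0.6] q [ 0.03  0.42 -0.72  1.89  0.34  0.95 -1.1 ] t 17.4833
```

```bash
python3 -m creep '{"delta_pos":[[0,0,0.05],[0,0,0.05],[0,0,0]],"rotation":[[0,0,0],[0,0,0],[0,0,0]],"jaw":[0,0,0]}'; python3 -c "
from h import *
uw();lid()"
```

```text
time: 17.73
ee_pos: [0.5157, 0.2365, 0.13]
orientation: [2.484, 1.919, 0.005]
force: [-3.7, -3.4, 14.7]
width: 0.0006
finger_force: 7.3
TCP u,y,w mm [-9.420e+01  1.000e-01  1.051e+02] F uyw [-2.7 -4.3 14.7] q [ 0.03  0.42 -0.72  1.89  0.34  0.95 -1.1 ] t 17.7333
top 932 828 centre [ 46.2 -52.3 133.1] lid angle -0.004 z at x=-48 132.8
side 1843 1625 centre [ 19.4  -8.1 134.7] lid angle -0.001 z at x=-48 134.7
```

View pics/lid_side.png

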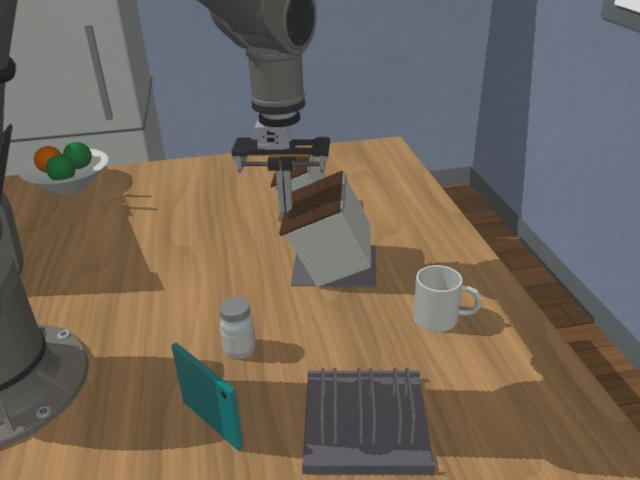

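The lid lies flush on the rim (315,203), angle about 0, with 15 N resistance. Retreat straight up and check.

```bash
python3 -m creep '{"delta_pos":[[0,0,-0.3],[0,0,-0.8],[0,0,-0.8],[0,0,-0.8],[0,0,-0.8],[0,0,-0.8],[0,0,-0.8],[0,0,0],[0,0,0],[0,0,0]],"rotation":[[0,0,0],[0,0,0],[0,0,0],[0,0,0],[0,0,0],[0,0,0],[0,0,0],[0,0,0],[0,0,0],[0,0,0]],"jaw":[0,0,0,0,0,0,0,0,0,0]}'; python3 -c "
from h import *
uw();lid()
print(arm.job_done())"
```

```text
time: 18.67
ee_pos: [0.5149, 0.2361, 0.2307]
orientation: [2.484, 1.919, 0.003]
force: [-1.1, 0.2, -0.1]
width: 0.0004
finger_force: 0.0
TCP u,y,w mm [-94.9  -0.5 205.8] F uyw [-1.1 -0.1 -0.1] q [ 0.08  0.31 -0.76  1.79  0.24  1.13 -1.01] t 18.6667
top 1400 1236 centre [ 41.2 -45.4 133.3] lid angle -0.003 z at x=-48 133.0
side 1979 1730 centre [ 16.7  -6.  134.8] lid angle -0.001 z at x=-48 134.7
the job is handed in; nothing more can be done
None
```

The board is home in the empty slot beside the stored one, the lid measured shut at about 0 rad after the arm backed clear, and I handed the job in at about 19 s; no verdict was returned.

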